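Slide the drilled brush hanger round the bent drying rail

ROBOT

A 6-joint arm with a two-finger parallel gripper is mounted at the origin on the work surface; the furniture and walls round the work are solid. World frame = base frame: x ahead of the robot, y to its left, z up, the work surface at z = 0. Lengths are in mm, angles in degrees, forces in N, time in s.
With the tool pointing down it reaches from about 300 to 850 mm from the base axis. Payload 4.2 kg.
Tool frame: the origin (TCP) lies at the very end of the fingers, on their centre line; the grasp point (between the pads) lies 19 mm behind it (env.grasp_offset is the distance from the TCP to the grasp point, in mm); z points along the fingers, y is the line along which they close (so a half turn about z gives the same grasp; the last joint's range is limited). The gripper opens to 91 mm and grips with 3 to 60 N. Pads are 32 mm wide; open, the fingers measure 118 mm over their backs; the gripper's body (76 mm by 178 mm) begins 60 mm behind the grasp point.
Start: joints at [64.515, 18.312, 89.639, -0, 72.044, -1.146], TCP at [236.984, 523.91, 213.976] pointing down, gripper open.
Joint ranges: [-177.97, 177.97], [-48.28, 115.42], [12.27, 149.76], [-77.06, 257.06], [2.81, 150.46], [-146.56, 146.56]. Speed limits (degrees/s): [147.25, 147.25, 180, 180, 180, 180].

INTERFACE

Orientations are given as [roll, pitch, yaw] about the fixed x, y, z axes, in that order (R = Rz(yaw) Ry(pitch) Rx(roll)).
In Python, from workcell import env, eyes gives the robot as it stands.
- The arm moves only by the tool send_rows, never from a script. Its arguments are lists of equal length, an entry for each row: "grip": the opening, from -1 (shut) to 1 (fully open), so that 0 is half open; "xyz": the shift along the world's x, y, z in m, a list of three; "yaw": the turn about the world's z in degrees. A call has 1 to 8 rows; each row is the pose to reach, as a shift and turn from the pose commanded when the call began; what a row does not reach only later rows make up. A row lasts 1/12 s, in which the tool goes at most 41.7 mm and 7.16 degrees, less where a joint would pass 70% of its speed; a pose out of reach is approached as far as the arm can. A call with a gripper value outside its range is refused whole. The fingers move at their own pace and stop on an object; "grip_force" is the grip in N (left out, the last holds). Time passes only in rows, so rows that repeat a pose let the fingers close. It gives the time, the measured TCP pose, the force, the opening and the grip force at its end, in the units of the state.
- env.state(): the state, without advancing time (a new reading comes with each control period).
- eyes.grab_frame(name): name is "side" or "top"; returns a dict with "frame" (400x640x3 uint8, red, green, blue), "fx", "fy", "cx", "cy" (pixels), "pose" (4x4, takes a point from camera to world coordinates). Camera axes: x right, y down, z forward; pixel columns grow to the right and rows downward; lengths in mm; the calibration is good to about 2 mm. A picture is of the moment at which its call begins. There is no depth.
- env.job_done(): hands the job in; it is judged then, once.
The state is a dict: "time_s": time; "qpos": joint angles; "qvel": joint speeds; "effort": joint torques, N m; "ee_pos": TCP position; "ee_rot": TCP orientation; "force": force on the tool from outside, world axes, zero at the start; "torque": the same for the moment, N m; "gripper_width": finger opening in mm; "gripper_force": force on a finger pad.
Only numpy, scipy, OpenCV 4.12 (cv2) and the standard library are available. Lean on these libraries where they do the work, as an engineer would, in place of code of your own. Each camera call takes 0.05 s, during which the arm holds its last target. There are 200 camera calls.

TASK

Put the wooden brush hanger on the drying rail: thread its hole over the rail's free end, slide it along and round the bend, and bring it right up against the steel collar at the post, then let go so that it hangs there. The rail was bent by hand, so feel the way round gently and never force the hanger when it binds; leave the tape roll, the paint tube and the tin where they are.

Things in the scene. Friction and masses are not known exactly. Their poses are not given: they have to be found in the camera images.
- rail: Round dark steel foot of the drying rail, 92 mm across, fixed to the table; a post 24 x 24 mm, 182 mm high, stands on its middle and carries the bent rail. Origin: underside, on the post's axis; z up; x points roughly along the rail's inner leg as seen from the post, but the post is clamped turned by up to 12 degrees either way.
- rail_tip (a point): Very end of the rail's free end (last point of the rounded nose, on the centre line). Rail: rigid 12 mm round steel rod, level, 170 mm above the table, no exact course known: from the post a straight inner leg, then a hand-made, uneven bend, here tighter, there wider (clockwise from above), then a straight outer leg about 51 mm long to here. x points outward along it; z up.
- rail_axis (a point): Point on the post's axis at the rail's height, 170 mm above the foot's underside. Measured from here along the inner leg: collar (28 mm across, 6 mm thick, on the rod against the post) with its outer face at 18 mm; straight rod to 73 mm; then the bend of about 70 degrees (55 to 85) at 60 to 200 mm centre-line radius, 90 on average. Axes as rail: they do not show the leg's direction.
- runner: Brush hanger of pale wood, 0.08 to 0.17 kg, standing on the table: block 30 long (x), 34 wide (y), 46 mm high (z), with six small teeth at the foot, 6 mm high, reaching to 28 mm either side of the middle. Grip it across the 34 mm width, above the teeth. Both ends are alike. Origin: centre of the underside; z up.
- runner_hole (a point): Middle of the hanger's round hole, 15 mm in diameter, right through along its x, 32 mm above the underside, in the middle of the width, 15 mm from each end face. Axes as runner. In the bend there is only about 1 mm of play: turned or held a little wrong, it binds. Pressing it on the rail with over 15 N spoils the bore.
- paint_box: Fixed furniture, to be kept clear of: open wooden paint box between hanger and rail, 260 mm along the world's x, 182 mm across, 52 mm high, with its open lid standing along its left (+y) side, leaning a little, up to 255 mm above the table, 60 to 130 mm left of the origin. Origin: centre of the underside of the box.
- blue_tape: Blue tape roll lying flat, 84 mm across, 19 mm high, loose; a bystander. Origin: centre of its underside.
- tube_red: White paint tube with a red patch, 35 x 118 x 28 mm, lying, loose; a bystander. Origin: centre of its underside.
- pin_tin: Small round closed tin, 62 mm across, 28 mm high, loose; a bystander. Origin: centre of its underside.

How it is judged:
By the outcome, as a careful person would: the job done as asked, in the order asked, and still so for the second after the job is handed in, with the robot touching nothing.
It also fails if it takes over 72 s, if anything falls off the work surface, if the arm or the gripper's body presses on something with over 40 N, if the wrist force passes 120 N, or if a joint passes its speed limit or range.

## Working session

There is one attempt and no reset: what is moved stays moved. The work goes in short steps, Python scripts to look and compute and a tool call to move; the robot and the scene stay as the last step left them, time stands still between calls to the robot, and variables do not carry over. Pictures are saved under pics/ and viewed, at most 10 in all, crops included, and the job is handed in when it is done.

Besides the shell and the picture viewer there is one more tool, called after "Request:" as name([rows], argument=value, ...), one row to a line, values as JSON. send_rows: Moves the arm, as the interface text tells. Its arguments: {"type":"object","properties":{"grip":{"type":"array"},"xyz":{"type":"array"},"yaw":{"type":"array"},"grip_force":{"type":"number"}},"required":["grip","xyz","yaw"]}

```bash
mkdir -p pics; cat > h.py <<'E'
import numpy as np, cv2
from workcell import env, eyes
def snap(n,f):
    d=eyes.grab_frame(n); np.savez(f'pics/{f}.npz',**{k:np.array(v) for k,v in d.items()})
    cv2.imwrite(f'pics/{f}.png',cv2.cvtColor(d['frame'],cv2.COLOR_RGB2BGR)); return d
def load(f): return dict(np.load(f'pics/{f}.npz'))
def crop(f,x0,y0,x1,y1,s,out):
    im=cv2.imread(f'pics/{f}.png')[y0:y1,x0:x1]; cv2.imwrite(f'pics/{out}.png',cv2.resize(im,None,fx=s,fy=s,interpolation=cv2.INTER_CUBIC))
def ray(d,u,v):
    P=d['pose']; r=P[:3,:3]@np.array([(u-d['cx'])/d['fx'],(v-d['cy'])/d['fy'],1.]); return P[:3,3],r
def atz(d,u,v,z):
    o,r=ray(d,u,v); return o+r*(z-o[2])/r[2]
def proj(d,p):
    P=d['pose']; c=P[:3,:3].T@(np.array(p)-P[:3,3]); return d['fx']*c[0]/c[2]+d['cx'],d['fy']*c[1]/c[2]+d['cy']
E
python3 -c "
from h import *
for n in('top','side'):
    d=snap(n,n+'0');print(n,d['fx'],d['cx'],d['cy'],d['pose'].round(3).tolist())
print(env.state())"
```

```text
top 400.7641436556111 316.6551678291956 200.4306809731899 [[-0.016, -0.996, 0.09, 330.596], [-1.0, 0.017, 0.01, 29.082], [-0.012, -0.09, -0.996, 1119.05], [0.0, 0.0, 0.0, 1.0]]
side 432.8837643391188 319.5224241471891 198.75239550318966 [[-0.942, -0.102, 0.321, 81.53], [-0.336, 0.314, -0.888, 996.032], [-0.01, -0.944, -0.33, 500.887], [0.0, 0.0, 0.0, 1.0]]
{'time_s': 0.1, 'qpos': array([ 6.45155243e+01,  1.83474527e+01,  8.96985028e+01, -1.48775102e-03,
        7.20420581e+01, -1.14623125e+00]), 'qvel': array([ 0.09396512, -0.07036152, -0.18916675, -0.08777916, -0.07074905,
       -0.03720223]), 'effort': array([ 2.62444973e-04, -4.13333881e+01, -2.32509077e+01,  7.29447906e-02,
        4.23456053e-02, -7.55952306e-05]), 'ee_pos': array([236.79346227, 523.50253492, 213.21579218]), 'ee_rot': array([-1.79911976e+02, -3.46355483e-04,  1.55662215e+02]), 'force': array([-0.67846964, -1.14394937,  1.53534621]), 'torque': array([ 0.00256651, -0.02604926, -0.029718  ]), 'gripper_force': 0.0, 'gripper_width': 90.92367502150269}
```

View pics/top0.png

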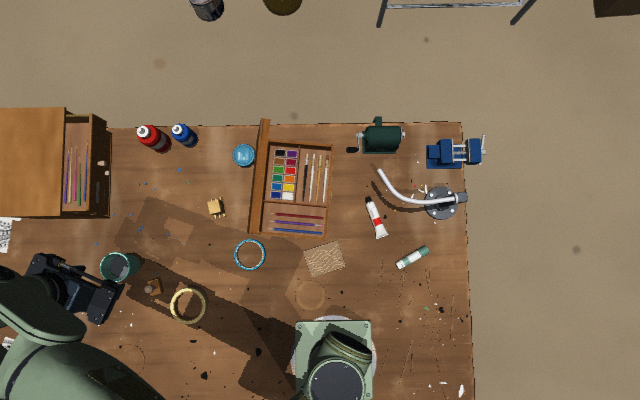

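View pics/side0.png

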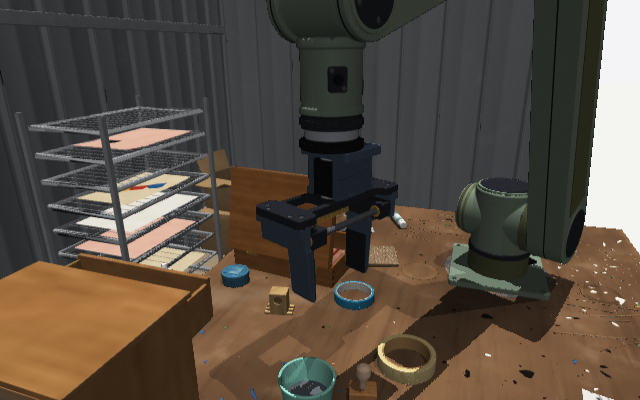

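```bash
python3 -c "
from h import *
crop('top0',365,155,475,225,7,'c1')
crop('top0',190,180,250,230,12,'c2')
"
```

```text
(no output)
```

View pics/c1.png

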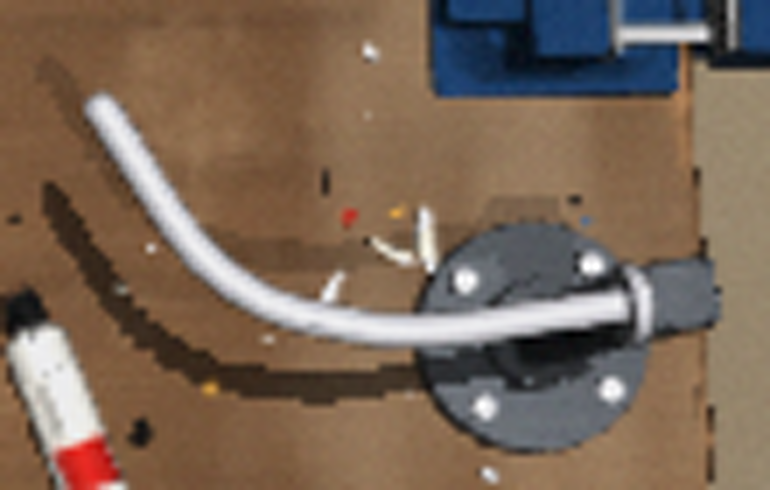

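View pics/c2.png

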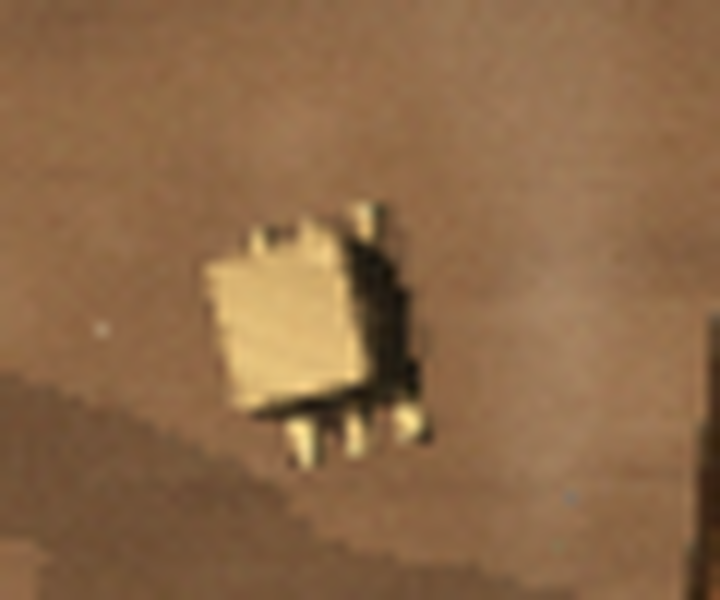

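```bash
cat > rail.py <<'E'
from h import *
from scipy.optimize import least_squares
d=load('top0'); im=d['frame'].astype(float)
x0,y0,x1,y1=372,160,462,210
s=8
sub=cv2.resize(im[y0:y1,x0:x1],None,fx=s,fy=s,interpolation=cv2.INTER_CUBIC)
mn=sub.min(2)
m=(mn>130).astype(np.uint8)
n,l,st,_=cv2.connectedComponentsWithStats(m); k=1+st[1:,4].argmax(); print(st[k])
v,u=np.nonzero(l==k); U=(u+.5)/s-.5+x0; V=(v+.5)/s-.5+y0
P=np.array([atz(d,a,b,170)[:2] for a,b in zip(U,V)])
np.save('pics/P.npy',P); print(len(P), len(P)*(2.37/s)**2/12,'mm length equiv')
# model: origin O(along inner leg), heading, line 55mm from 18..73, bend 3 arcs, line 51
def curve(p,ds=1.):
    x,y,h,r1,r2,r3,a1,a2,a3,L=p
    pts=[];q=np.array([x,y]);
    def seg(n_,k):
        nonlocal q,h
        N=max(int(n_/0.5),1);e=n_/N
        for _ in range(N):
            h-=k*e/2; q=q+e*np.array([np.cos(h),np.sin(h)]); h-=k*e/2; pts.append([*q,h])
    seg(73,0)
    for r,a in((r1,a1),(r2,a2),(r3,a3)): seg(r*a,1/r)
    seg(L,0); return np.array(pts)
if __name__=='__main__':
    from scipy.spatial import cKDTree
    # bin pixels along curve -> centroid centreline
    p=np.array([atz(d,444,197,170)[0],atz(d,458,197,170)[1],np.radians(97),90,90,90,.36,.36,.36,51.])
    p[:2]=atz(d,462,198,170)[:2]
    S=P[::7]
    def f(p):
        c=curve(p); D,i=cKDTree(c[:,:2]).query(S); t=c[i]
        lat=-(S[:,0]-t[:,0])*np.sin(t[:,2])+(S[:,1]-t[:,1])*np.cos(t[:,2])
        return np.r_[lat, (p[3:6]-90)/60*3,(p[6:9]-.36)/.2*3,(p[9]-51)*20]
    r=least_squares(f,p,x_scale=[5,5,.05,30,30,30,.1,.1,.1,1],diff_step=1e-4); p=r.x
    c=curve(p); np.save('pics/c.npy',c)
    print(p.round(2),np.degrees(p[2]),'end',c[-1],np.degrees(c[-1,2]), 'bend',np.degrees(p[6:9]))
    D,i=cKDTree(c[:,:2]).query(P)
    for a in range(0,len(c),20):
        w=(i>=a)&(i<a+20); t=c[i[w]]
        if w.sum(): 
            lat=-(P[w,0]-t[:,0])*np.sin(t[:,2])+(P[w,1]-t[:,1])*np.cos(t[:,2]); print(a//2,w.sum(),lat.mean().round(2),lat.min().round(1),lat.max().round(1))
    e=c[-1]; along=(P-e[:2])@[np.cos(e[2]),np.sin(e[2])]; print('tip along max',along.max())
    # runner
    K=np.array([[207,265],[335,225],[368,383],[240,412]])/12-.5+.5/12+[190,180]
    Q=np.array([atz(d,*k,46)[:2] for k in K]); print(Q.round(1),'ctr',Q.mean(0),[ (np.linalg.norm(Q[i]-Q[i-1]).round(1),np.degrees(np.arctan2(*(Q[i]-Q[i-1])[::-1])).round(1)) for i in range(4)])
    print('foot ctr',atz(d,365+532/7,155+337/7,5))
    g=cv2.imread('pics/top0.png')[100:230,330:480]; g=cv2.resize(g,None,fx=5,fy=5,interpolation=cv2.INTER_CUBIC)
    for q in c[::8]:
        a,b=proj(d,[*q[:2],170]); cv2.circle(g,(int((a+.5-330)*5),int((b+.5-100)*5)),1,(0,0,255),-1)
    cv2.imwrite('pics/ov.png',g)
E
python3 rail.py
```

```text
[   43    67   621   288 26164]
26164 191.3549109375 mm length equiv
[ 4.1880e+02 -3.0316e+02  1.7000e+00  8.6510e+01  3.0268e+02  5.8380e+01
  3.0000e-01  1.1000e-01  7.4000e-01  5.1000e+01] 97.31301955226151 end [ 487.44700395 -111.22113453    0.54460527] 31.203583467927835 bend [17.33643792  6.57617429 42.19682387]
10 440 0.05 -5.0 5.1
20 1094 -0.01 -5.0 5.3
30 1163 0.12 -5.4 5.6
40 1152 -0.19 -5.7 5.4
50 1173 -0.11 -5.7 5.3
60 1237 0.15 -5.7 6.0
70 1177 -0.0 -5.3 5.4
80 1189 -0.07 -5.7 5.1
90 1221 0.42 -5.3 6.0
100 1233 0.98 -4.9 6.7
110 1714 -2.03 -15.9 6.8
120 1374 0.57 -12.4 7.1
130 1231 1.0 -4.6 6.8
140 1211 0.22 -5.7 5.8
150 1199 -0.17 -5.6 5.3
160 1217 -0.18 -5.7 5.2
170 1219 -0.08 -5.8 5.7
180 1194 0.21 -5.3 5.9
190 1183 0.24 -5.2 5.8
200 1193 0.07 -5.5 5.6
210 1204 -0.05 -5.9 5.5
220 1146 0.14 -5.4 5.4
tip along max 4.013669966549877
[[429.1 336.5]
 [437.6 307.8]
 [401.9 300.1]
 [395.9 328.8]] ctr [416.1134679  318.30860806] [(np.float64(34.1), np.float64(13.1)), (np.float64(30.0), np.float64(-73.5)), (np.float64(36.5), np.float64(-167.9)), (np.float64(29.4), np.float64(101.9))]
foot ctr [ 417.72418171 -304.76469668    5.        ]
```

View pics/ov.png

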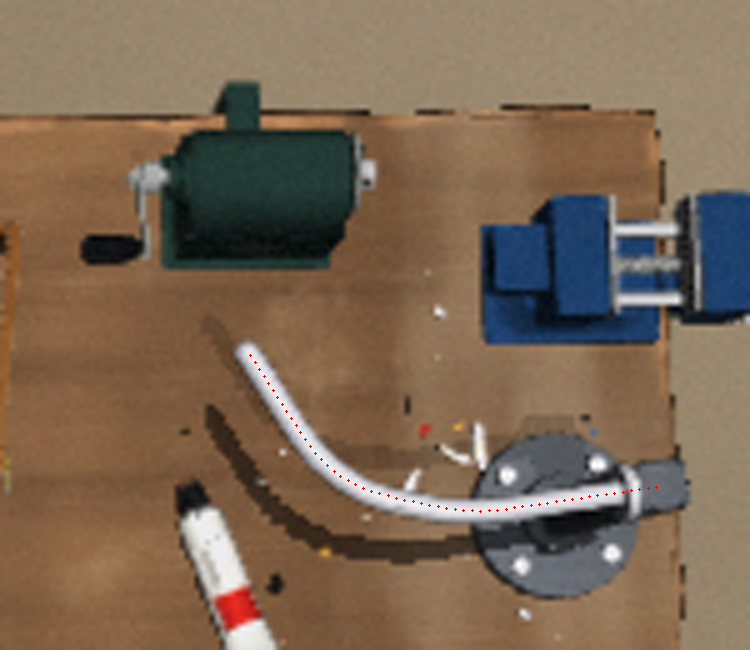

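```bash
cat > fit.py <<'E'
from rail import *
from scipy.spatial import cKDTree
c=np.load('pics/c.npy')
p=np.array([418.8,-303.2,1.698,86,150,60,.3,.3,.5,51.])
S=P[::5]
for it in range(6):
    def f(p):
        c=curve(p); D,i=cKDTree(c[:,:2]).query(K); t=c[i]
        lat=-(K[:,0]-t[:,0])*np.sin(t[:,2])+(K[:,1]-t[:,1])*np.cos(t[:,2])
        return np.r_[lat,(p[3:6]-90)/60*3,(p[6:9]-.38)/.2*3,(p[9]-51)*20]
    D,_=cKDTree(c[:,:2]).query(S); K=S[D<(9 if it<2 else 6.6)]
    p=least_squares(f,p,x_scale=[5,5,.05,30,30,30,.1,.1,.1,1],diff_step=1e-4).x; c=curve(p)
print(p.round(2),'bend',np.degrees(p[6:9]).round(1),'end',c[-1,:2],np.degrees(c[[0,-1],2]),len(c)/2)
e=c[-1]; al=(P-e[:2])@[np.cos(e[2]),np.sin(e[2])]; print('tip beyond',al.max())
o=np.array([417.9,-304.0]);print('axis along',(o-p[:2])@[np.cos(p[2]),np.sin(p[2])])
np.save('pics/c.npy',c)
D,i=cKDTree(c[:,:2]).query(P)
for a in range(0,len(c),30):
    w=(i>=a)&(i<a+30)&(D<6.6); t=c[i[w]]
    if w.sum(): print(a//2,(-(P[w,0]-t[:,0])*np.sin(t[:,2])+(P[w,1]-t[:,1])*np.cos(t[:,2])).mean().round(2),end='; ')
# hanger path: s measured from curve start (post axis); extend beyond tip
h=e[2]; ext=e+np.array([[np.cos(h)*.5*k,np.sin(h)*.5*k,0] for k in range(1,160)]); C=np.vstack([c,ext])
print()
for s in list(range(33,265,8))+[280,300]:
    j=2*s-1; w=C[max(j-30,0):j+31]; th=np.arctan2(*(w[-1,:2]-w[0,:2])[::-1])
    n=np.array([-np.sin(th),np.cos(th)]); lat=(w[:,:2]-C[j,:2])@n
    q=C[j,:2]+n*(lat.max()+lat.min())/2; print(s,q.round(1),np.degrees(th).round(1),(np.ptp(lat)/2).round(2))
for uv in[(364,153.5),(395,153.5)]: print('sharp base',atz(d,*uv,5),atz(d,*uv,120))
E
python3 fit.py
```

```text
[   43    67   621   288 26164]
26164 191.3549109375 mm length equiv
[ 4.1928e+02 -3.0653e+02  1.7000e+00  1.2640e+02  1.5446e+02  6.9280e+01
  2.4000e-01  2.0000e-01  7.2000e-01  5.1000e+01] bend [13.5 11.3 41.4] end [ 489.57259236 -109.78951684] [97.37064039 31.22811857] 233.5
tip beyond 1.4538943366471957
axis along 2.6836767048970445
15 0.04; 30 0.08; 45 -0.19; 60 0.1; 75 -0.03; 90 0.06; 105 -0.03; 120 -0.06; 135 0.13; 150 -0.12; 165 -0.02; 180 0.05; 195 0.08; 210 -0.15; 225 0.06; 
33 [ 415.  -273.8] 97.4 0.0
41 [ 414.  -265.9] 97.4 0.0
49 [ 413.  -257.9] 97.4 0.0
57 [ 412. -250.] 97.4 0.0
65 [ 411.  -242.1] 97.0 0.08
73 [ 410.1 -234.1] 95.6 0.25
81 [ 409.5 -226.1] 93.3 0.4
89 [ 409.3 -218. ] 90.1 0.45
97 [ 409.6 -210. ] 86.5 0.44
105 [ 410.3 -202. ] 83.2 0.4
113 [ 411.5 -194. ] 80.0 0.38
121 [ 413.1 -186.1] 76.9 0.38
129 [ 415.2 -178.3] 73.0 0.51
137 [ 417.9 -170.8] 68.1 0.71
145 [ 421.3 -163.6] 62.2 0.81
153 [ 425.3 -156.8] 55.7 0.81
161 [ 430.2 -150.6] 49.0 0.81
169 [ 435.7 -144.9] 42.4 0.81
177 [ 441.8 -139.8] 37.0 0.66
185 [ 448.2 -135.1] 33.4 0.35
193 [ 454.9 -130.8] 31.5 0.06
201 [ 461.8 -126.6] 31.2 0.0
209 [ 468.6 -122.5] 31.2 0.0
217 [ 475.5 -118.3] 31.2 0.0
225 [ 482.3 -114.2] 31.2 0.0
233 [ 489.1 -110. ] 31.2 0.0
241 [ 496.  -105.9] 31.2 0.0
249 [ 502.8 -101.8] 31.2 0.0
257 [509.7 -97.6] 31.2 0.0
280 [529.3 -85.7] 31.2 0.0
300 [546.4 -75.3] 31.2 0.0
sharp base [561.55160072 -94.74567633   5.        ] [537.71074278 -81.96329371 120.        ]
sharp base [ 559.97588918 -181.8598243     5.        ] [ 536.2976872 -160.08491    120.       ]
```

Request:
send_rows([
  [0.022,-0.026,-0.02],
  [0.045,-0.051,-0.04],
  [0.067,-0.077,-0.06],
  [0.09,-0.103,-0.08],
  [0.112,-0.128,-0.09],
  [0.134,-0.154,-0.1],
  [0.157,-0.18,-0.11],
  [0.179,-0.205,-0.11],
], grip=[1,1,1,1,1,1,1,1], yaw=[-7,-14,-21,-28,-35,-42,-49,-53])

```text
time_s: 0.77
ee_pos: [415.5, 316.4, 101.7]
ee_rot: [-179.8, 0.1, 102.4]
force: [1.0, 0.0, 0.2]
gripper_width: 91.4
gripper_force: 0.0
```

Request:
send_rows([
  [0,0,-0.02],
  [0,0,-0.04],
  [0,0,-0.06],
  [0,0,-0.075],
  [0,0,-0.085],
  [0,0,-0.092],
  [0,0,-0.092],
  [0,0,-0.092],
], grip=[1,1,1,1,1,1,1,1], yaw=[0,0,0,0,0,0,0,0])

```text
time_s: 1.43
ee_pos: [416.1, 319.1, 12.1]
ee_rot: [180.0, -0.0, 102.7]
force: [0.7, 0.5, 0.1]
gripper_width: 91.2
gripper_force: 0.0
```

```bash
python3 -c "
from h import *
d=snap('side','s1');print(env.state()['ee_pos'],proj(d,[416,318,46]))
u,v=map(int,proj(d,[416,318,30]));crop('s1',u-50,v-40,u+50,v+35,8,'s1c')"
```

```text
[416.44585863 319.37814732  12.57431721] (np.float64(278.11466572963127), np.float64(290.5955227574893))
```

View pics/s1c.png

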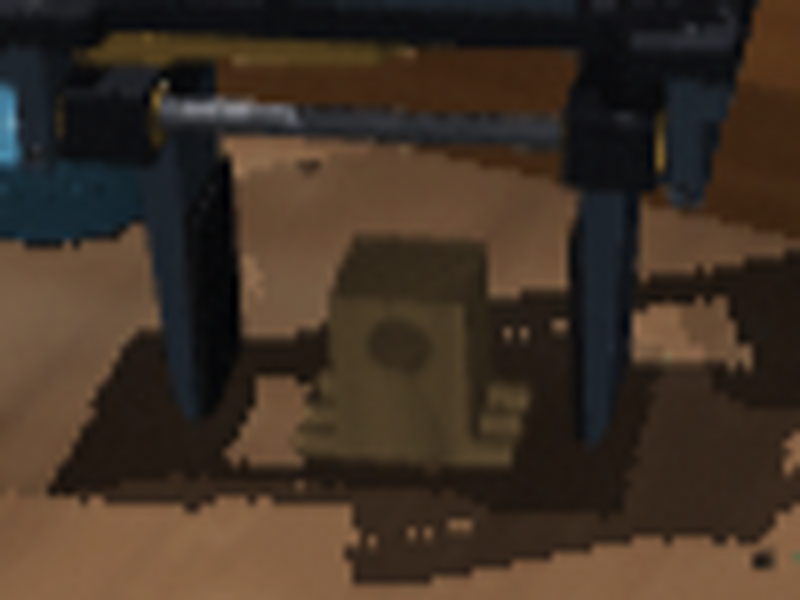

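Request:
send_rows([
  [0,0,0],
  [0,0,0],
  [0,0,0],
  [0,0,0],
  [0,0,0],
  [0,0,0],
  [0,0,0],
  [0,0,0],
], grip=[0,-0.2,-1,-1,-1,-1,-1,-1], yaw=[0,0,0,0,0,0,0,0], grip_force=14)

```text
time_s: 2.15
ee_pos: [416.0, 318.9, 12.0]
ee_rot: [180.0, 0.0, 102.7]
force: [0.1, 0.0, -0.1]
gripper_width: 40.9
gripper_force: 0.0
```

Request:
send_rows([
  [0,0,0],
  [0,0,0],
  [0,0,0],
  [0,0,0],
], grip=[-1,-1,-1,-1], yaw=[0,0,0,0])

```text
time_s: 2.48
ee_pos: [415.9, 318.9, 11.9]
ee_rot: [-180.0, 0.0, 102.7]
force: [-0.5, 0.2, 0.5]
gripper_width: 34.2
gripper_force: 14.0
```

Request:
send_rows([
  [0,0,0.01],
  [0,0,0.04],
  [0,0,0.08],
  [0,0,0.12],
  [0,0,0.16],
  [0,0,0.2],
  [0,0,0.24],
  [0,0,0.28],
], grip=[-1,-1,-1,-1,-1,-1,-1,-1], yaw=[0,0,0,0,0,0,0,0])

```text
time_s: 3.15
ee_pos: [415.3, 318.4, 294.8]
ee_rot: [180.0, -0.0, 102.7]
force: [1.4, 1.3, -1.6]
gripper_width: 33.8
gripper_force: 14.0
```

Request:
send_rows([
  [0,0,0.015],
  [0.009,-0.035,0.015],
  [0.018,-0.07,0.015],
  [0.026,-0.105,0.015],
  [0.034,-0.14,0.015],
  [0.042,-0.175,0.015],
  [0.05,-0.21,0.015],
  [0.058,-0.245,0.015],
], grip=[-1,-1,-1,-1,-1,-1,-1,-1], yaw=[-3,-9,-15,-21,-28,-35,-42,-49])

```text
time_s: 3.82
ee_pos: [473.6, 72.2, 307.6]
ee_rot: [180.0, -0.0, 53.3]
force: [0.2, -0.9, -0.4]
gripper_width: 33.8
gripper_force: 14.0
```

Request:
send_rows([
  [0.007,-0.035,0],
  [0.014,-0.07,0],
  [0.022,-0.105,0],
  [0.03,-0.14,0],
  [0.038,-0.17,0],
  [0.038,-0.17,-0.03],
  [0.038,-0.17,-0.06],
  [0.038,-0.17,-0.06],
], grip=[-1,-1,-1,-1,-1,-1,-1,-1], yaw=[-7,-14,-20,-22.5,-22.5,-22.5,-22.5,-22.5])

```text
time_s: 4.48
ee_pos: [508.0, -96.1, 241.8]
ee_rot: [-179.5, 0.5, 31.1]
force: [-2.3, 0.4, -2.6]
gripper_width: 33.7
gripper_force: 14.0
```

Request:
send_rows([
  [0,0,-0.02],
  [0,0,-0.04],
  [0,0,-0.06],
  [0,0,-0.075],
  [0,0,-0.09],
  [0,0,-0.097],
  [0,0,-0.097],
  [0,0,-0.097],
], grip=[-1,-1,-1,-1,-1,-1,-1,-1], yaw=[0,0,0,0,0,0,0,0])

```text
time_s: 5.15
ee_pos: [512.6, -96.0, 151.1]
ee_rot: [179.9, -0.1, 31.2]
force: [-0.0, -0.2, -0.7]
gripper_width: 33.8
gripper_force: 14.0
```

```bash
python3 -c "
from h import *
d=snap('top','t2');s=env.state();print(s['ee_pos'],s['ee_rot'],s['force'])
crop('t2',340,130,430,195,8,'t2c')"
```

```text
[512.93102155 -96.1522388  151.48190574] [ 1.79900766e+02 -1.01061803e-01  3.11763397e+01] [-0.46741235 -0.02658553 -1.2370929 ]
```

View pics/t2c.png

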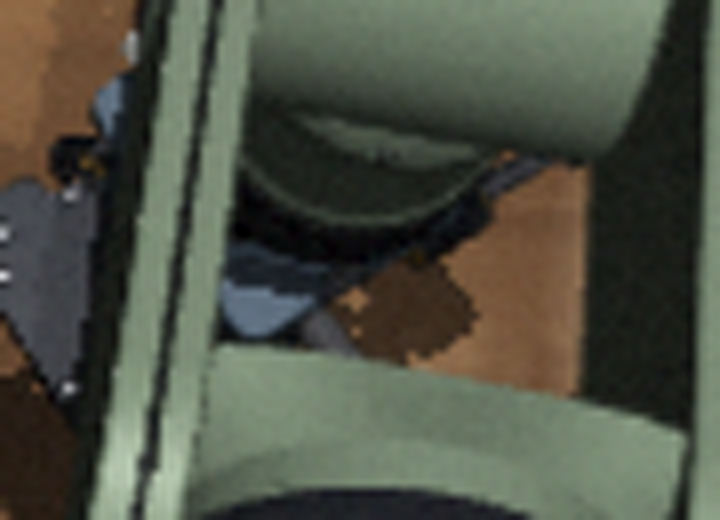

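Request:
send_rows([
  [-0.0026,-0.0016,0],
  [-0.0051,-0.0031,0],
  [-0.0068,-0.0042,0],
  [-0.0086,-0.0052,0],
  [-0.0103,-0.0062,0],
  [-0.012,-0.0073,0],
  [-0.0128,-0.0078,0],
  [-0.0128,-0.0078,0],
], grip=[-1,-1,-1,-1,-1,-1,-1,-1], yaw=[0,0,0,0,0,0,0,0])

```text
time_s: 5.87
ee_pos: [499.2, -104.4, 150.0]
ee_rot: [179.9, 0.0, 31.2]
force: [0.9, -2.1, -2.8]
gripper_width: 34.2
gripper_force: 14.0
```

Request:
send_rows([
  [-0.0017,-0.001,0],
  [-0.0034,-0.002,0],
  [-0.0051,-0.0031,0],
  [-0.0068,-0.0041,0],
  [-0.0068,-0.0041,0],
  [-0.0068,-0.0041,0],
], grip=[-1,-1,-1,-1,-1,-1], yaw=[0,0,0,0,0,0])

```text
time_s: 6.37
ee_pos: [492.2, -108.4, 150.0]
ee_rot: [180.0, 0.0, 31.2]
force: [2.4, -2.7, -3.3]
gripper_width: 34.1
gripper_force: 14.0
```

```bash
cat >> h.py <<'E'
def st(th,n=1):
    s=env.state(); a=np.radians(th);f=s['force']
    print(s['time_s'],s['ee_pos'].round(1),s['ee_rot'].round(1),'along',(f@[np.cos(a),np.sin(a),0]).round(1),'lat',(f@[-np.sin(a),np.cos(a),0]).round(1),'z',f[2].round(1),'T',s['torque'].round(2),'w',s['gripper_width'].round(1))
E
python3 -c "
from h import *
st(31.2)"
```

```text
Traceback (most recent call last):
  File "h.py", line 17, in st
    print(s['time_s'],s['ee_pos'].round(1),s['ee_rot'].round(1),'along',(f@[np.cos(a),np.sin(a),0]).round(1),'lat',(f@[-np.sin(a),np.cos(a),0]).round(1),'z',f[2].round(1),'T',s['torque'].round(2),'w',s['gripper_width'].round(1))
                                                                                                                                                                                                        ^^^^^^^^^^^^^^^^^^^^^^^^
AttributeError: 'float' object has no attribute 'round'
```

Request:
send_rows([
  [0.0003,-0.0005,-0.0004],
  [0.0005,-0.0009,-0.0007],
  [0.0005,-0.0009,-0.0007],
  [0.0005,-0.0009,-0.0007],
], grip=[-1,-1,-1,-1], yaw=[0,0,0,0])

```text
time_s: 6.7
ee_pos: [492.4, -108.5, 149.1]
ee_rot: [-179.9, 0.0, 31.1]
force: [-0.4, 0.9, -1.2]
gripper_width: 33.6
gripper_force: 14.0
```

```bash
sed -i "s/s\['gripper_width'\].round(1)/round(s['gripper_width'],1)/" h.py; python3 -c "
from h import *
st(31.2)"
```

```text
6.7 [ 492.4 -108.5  149.1] [-179.9    0.    31.1] along 0.1 lat 0.9 z -1.2 T [-0.04  0.11  0.02] w 33.6
```

Request:
send_rows([
  [-0.0026,-0.0016,0],
  [-0.0051,-0.0031,0],
  [-0.0077,-0.0047,0],
  [-0.0103,-0.0062,0],
  [-0.0128,-0.0078,0],
  [-0.0154,-0.0093,0],
  [-0.0171,-0.0104,0],
  [-0.0171,-0.0104,0],
], grip=[-1,-1,-1,-1,-1,-1,-1,-1], yaw=[0,0,0,0,0,0,0,0])

```text
time_s: 7.37
ee_pos: [475.3, -119.5, 149.3]
ee_rot: [-180.0, 0.0, 31.1]
force: [-0.7, 0.3, -1.2]
gripper_width: 34.1
gripper_force: 14.0
```

```bash
python3 -c "
from h import *
st(31.2)"
```

```text
7.3667 [ 475.3 -119.5  149.3] [-180.     0.    31.1] along -0.4 lat 0.6 z -1.2 T [-0.03  0.12 -0.02] w 34.1
```

Request:
send_rows([
  [-0.0026,-0.0016,0],
  [-0.0051,-0.0031,0],
  [-0.0077,-0.0047,0],
  [-0.0103,-0.0062,0],
  [-0.0128,-0.0078,0],
  [-0.0154,-0.0093,0],
  [-0.0171,-0.0104,0],
  [-0.0171,-0.0104,0],
], grip=[-1,-1,-1,-1,-1,-1,-1,-1], yaw=[0,0,0,0,0,0,0,0])

```text
time_s: 8.03
ee_pos: [458.3, -129.9, 149.3]
ee_rot: [-180.0, 0.0, 31.1]
force: [0.2, 0.2, -0.5]
gripper_width: 33.8
gripper_force: 14.0
```

```bash
python3 -c "
from h import *
st(31.2)"
```

```text
8.0333 [ 458.3 -129.9  149.3] [-180.     0.    31.1] along 0.3 lat 0.1 z -0.5 T [-0.04  0.13  0.03] w 33.8
```

Request:
send_rows([
  [0.0003,-0.0005,0],
  [0.0005,-0.0009,0],
  [0.0005,-0.0009,0],
  [0.0005,-0.0009,0],
], grip=[-1,-1,-1,-1], yaw=[0,0,0,0])

```text
time_s: 8.37
ee_pos: [459.3, -130.6, 149.3]
ee_rot: [180.0, -0.0, 31.2]
force: [0.7, 0.1, -1.4]
gripper_width: 33.7
gripper_force: 14.0
```

```bash
python3 -c "
from h import *
st(31.2)"
```

```text
8.3667 [ 459.3 -130.6  149.3] [180.   -0.   31.2] along 0.7 lat -0.3 z -1.4 T [-0.04  0.16 -0.07] w 33.7
```

Request:
send_rows([
  [-0.0035,-0.0015,0],
  [-0.0068,-0.0037,0],
  [-0.0102,-0.0058,0],
  [-0.0118,-0.007,0],
  [-0.0134,-0.0081,0],
  [-0.0134,-0.0081,0],
  [-0.0134,-0.0081,0],
], grip=[-1,-1,-1,-1,-1,-1,-1], yaw=[0.3,1.2,2.2,3.1,4,4,4])

```text
time_s: 8.95
ee_pos: [445.8, -138.8, 149.4]
ee_rot: [180.0, -0.0, 35.1]
force: [0.5, -0.1, -1.9]
gripper_width: 33.9
gripper_force: 14.0
```

```bash
python3 -c "
from h import *
st(35)"
```

```text
8.95 [ 445.8 -138.8  149.4] [180.   -0.   35.1] along 0.3 lat -0.3 z -1.9 T [-0.05  0.09 -0.05] w 33.9
```

Request:
send_rows([
  [-0.0016,-0.0012,0],
  [-0.0032,-0.0024,0],
  [-0.0048,-0.0037,0],
  [-0.0063,-0.005,0],
  [-0.0078,-0.0062,0],
  [-0.0093,-0.0075,0],
  [-0.0093,-0.0075,0],
  [-0.0093,-0.0075,0],
], grip=[-1,-1,-1,-1,-1,-1,-1,-1], yaw=[0.9,1.8,3.1,4.5,5.8,7.2,7.2,7.2])

```text
time_s: 9.62
ee_pos: [436.5, -146.2, 149.3]
ee_rot: [180.0, -0.0, 42.3]
force: [0.7, 0.1, -1.0]
gripper_width: 34.1
gripper_force: 14.0
```

```bash
python3 -c "
from h import *
st(42.4)"
```

```text
9.6167 [ 436.5 -146.2  149.3] [180.   -0.   42.3] along 0.6 lat -0.4 z -1.0 T [-0.04  0.09 -0.  ] w 34.1
```

Request:
send_rows([
  [-0.0014,-0.0014,0],
  [-0.0028,-0.0028,0],
  [-0.0042,-0.0042,0],
  [-0.0055,-0.0057,0],
  [-0.0068,-0.0072,0],
  [-0.008,-0.0087,0],
  [-0.008,-0.0087,0],
  [-0.008,-0.0087,0],
], grip=[-1,-1,-1,-1,-1,-1,-1,-1], yaw=[1.6,3.3,5,6.6,8.3,10,10,10])

```text
time_s: 10.28
ee_pos: [428.5, -154.8, 149.3]
ee_rot: [180.0, -0.0, 52.3]
force: [-0.1, 0.2, -1.0]
gripper_width: 34.1
gripper_force: 14.0
```

```bash
python3 -c "
from h import *
st(52.4)"
```

```text
10.2833 [ 428.5 -154.8  149.3] [180.   -0.   52.3] along 0.1 lat 0.3 z -1.0 T [-0.09  0.08 -0.07] w 34.1
```

Request:
send_rows([
  [-0.0012,-0.0016,0],
  [-0.0024,-0.0032,0],
  [-0.0035,-0.0049,0],
  [-0.0045,-0.0066,0],
  [-0.0055,-0.0083,0],
  [-0.0064,-0.01,0],
  [-0.0064,-0.01,0],
  [-0.0064,-0.01,0],
], grip=[-1,-1,-1,-1,-1,-1,-1,-1], yaw=[1.6,3.3,5,6.6,8.2,9.8,9.8,9.8])

```text
time_s: 10.95
ee_pos: [422.0, -164.8, 149.2]
ee_rot: [-180.0, 0.0, 62.1]
force: [-0.7, 0.1, -2.0]
gripper_width: 34.0
gripper_force: 14.0
```

```bash
python3 -c "
from h import *
st(62.2)"
```

```text
10.95 [ 422.  -164.8  149.2] [-180.     0.    62.1] along -0.2 lat 0.7 z -2.0 T [-0.06  0.15 -0.01] w 34.0
```

Request:
send_rows([
  [-0.0009,-0.0018,0],
  [-0.0018,-0.0036,0],
  [-0.0034,-0.0072,0],
  [-0.0041,-0.009,0],
  [-0.0048,-0.0109,0],
  [-0.0061,-0.0147,0],
  [-0.0061,-0.0147,0],
  [-0.0061,-0.0147,0],
], grip=[-1,-1,-1,-1,-1,-1,-1,-1], yaw=[1.5,3.1,5.9,7.2,8.5,10.8,10.8,10.8])

```text
time_s: 11.62
ee_pos: [416.0, -179.5, 149.3]
ee_rot: [180.0, -0.0, 72.9]
force: [-0.7, 0.2, -0.2]
gripper_width: 33.7
gripper_force: 14.0
```

```bash
python3 -c "
from h import *
st(73)"
```

```text
11.6167 [ 416.  -179.5  149.3] [180.   -0.   72.9] along 0.0 lat 0.7 z -0.2 T [-0.12  0.13 -0.02] w 33.7
```

Request:
send_rows([
  [-0.0006,-0.0019,0],
  [-0.0011,-0.0039,0],
  [-0.0021,-0.0078,0],
  [-0.0025,-0.0098,0],
  [-0.0029,-0.0117,0],
  [-0.0037,-0.0157,0],
  [-0.0037,-0.0157,0],
  [-0.0037,-0.0157,0],
], grip=[-1,-1,-1,-1,-1,-1,-1,-1], yaw=[1,2,3.9,4.7,5.5,7,7,7])

```text
time_s: 12.28
ee_pos: [412.3, -195.4, 149.3]
ee_rot: [180.0, -0.0, 79.9]
force: [0.5, -0.3, -0.7]
gripper_width: 34.0
gripper_force: 14.0
```

```bash
python3 -c "
from h import *
st(80)"
```

```text
12.2833 [ 412.3 -195.4  149.3] [180.   -0.   79.9] along -0.2 lat -0.6 z -0.7 T [-0.13  0.04  0.03] w 34.0
```

Request:
send_rows([
  [-0.0006,-0.003,0],
  [-0.001,-0.006,0],
  [-0.0013,-0.009,0],
  [-0.0016,-0.012,0],
  [-0.0018,-0.0145,0],
  [-0.0019,-0.016,0],
  [-0.0019,-0.016,0],
  [-0.0019,-0.016,0],
], grip=[-1,-1,-1,-1,-1,-1,-1,-1], yaw=[1.2,2.4,3.6,4.8,5.9,6.5,6.5,6.5])

```text
time_s: 12.95
ee_pos: [410.3, -211.3, 149.3]
ee_rot: [-180.0, 0.0, 86.4]
force: [-0.3, -0.2, -1.8]
gripper_width: 34.1
gripper_force: 14.0
```

```bash
python3 -c "
from h import *
st(86.5)"
```

```text
12.95 [ 410.3 -211.3  149.3] [-180.     0.    86.4] along -0.3 lat 0.3 z -1.8 T [-0.13  0.23 -0.07] w 34.1
```

Request:
send_rows([
  [-0.0001,-0.003,0],
  [-0.0002,-0.006,0],
  [-0.0003,-0.009,0],
  [-0.0003,-0.012,0],
  [-0.0002,-0.0145,0],
  [-0.0001,-0.0161,0],
  [-0.0001,-0.0161,0],
  [-0.0001,-0.0161,0],
], grip=[-1,-1,-1,-1,-1,-1,-1,-1], yaw=[1.3,2.6,4,5.2,6.2,6.8,6.8,6.8])

```text
time_s: 13.62
ee_pos: [410.3, -227.4, 149.3]
ee_rot: [180.0, 0.0, 93.2]
force: [-0.5, 0.1, -1.1]
gripper_width: 34.1
gripper_force: 14.0
```

```bash
python3 -c "
from h import *
st(93.3)"
```

```text
13.6167 [ 410.3 -227.4  149.3] [180.    0.   93.2] along 0.2 lat 0.5 z -1.1 T [-0.1   0.09 -0.01] w 34.1
```

Request:
send_rows([
  [0.0002,-0.003,0],
  [0.0004,-0.006,0],
  [0.0007,-0.009,0],
  [0.001,-0.012,0],
  [0.0015,-0.016,0],
  [0.002,-0.02,0],
  [0.002,-0.02,0],
  [0.002,-0.02,0],
], grip=[-1,-1,-1,-1,-1,-1,-1,-1], yaw=[0.9,1.8,2.5,3.1,3.7,4,4,4])

```text
time_s: 14.28
ee_pos: [412.3, -247.7, 149.3]
ee_rot: [180.0, -0.0, 97.2]
force: [-0.3, -0.1, -1.4]
gripper_width: 34.1
gripper_force: 14.0
```

```bash
python3 -c "
from h import *
st(97.3)"
```

```text
14.2833 [ 412.3 -247.7  149.3] [180.   -0.   97.2] along -0.0 lat 0.3 z -1.4 T [-0.04  0.01  0.01] w 34.1
```

Request:
send_rows([
  [0.0004,-0.003,0],
  [0.0008,-0.006,0],
  [0.0012,-0.009,0],
  [0.0015,-0.012,0],
  [0.0019,-0.015,0],
  [0.0023,-0.018,0],
  [0.0026,-0.02,0],
  [0.0026,-0.02,0],
], grip=[-1,-1,-1,-1,-1,-1,-1,-1], yaw=[0.2,0.2,0.2,0.2,0.2,0.2,0.2,0.2])

```text
time_s: 14.95
ee_pos: [415.0, -267.9, 149.3]
ee_rot: [180.0, 0.0, 97.4]
force: [1.1, -0.3, -1.9]
gripper_width: 33.9
gripper_force: 14.0
```

Request:
send_rows([
  [0.0001,-0.001,0],
  [0.0003,-0.002,0],
  [0.0004,-0.003,0],
  [0.0005,-0.004,0],
  [0.0005,-0.004,0],
  [0.0005,-0.004,0],
], grip=[-1,-1,-1,-1,-1,-1], yaw=[0,0,0,0,0,0])

```text
time_s: 15.45
ee_pos: [415.2, -270.0, 149.3]
ee_rot: [180.0, -0.2, 97.4]
force: [-0.0, 6.1, 1.1]
gripper_width: 34.1
gripper_force: 14.0
```

Request:
send_rows([
  [-0.0001,0.0008,0],
  [-0.0001,0.0008,-0.0005],
  [-0.0001,0.0008,-0.001],
  [-0.0001,0.0008,-0.0014],
  [-0.0001,0.0008,-0.0014],
  [-0.0001,0.0008,-0.0014],
], grip=[-1,-1,-1,-1,-1,-1], yaw=[0,0,0,0,0,0])

```text
time_s: 15.95
ee_pos: [415.2, -270.0, 148.7]
ee_rot: [180.0, -0.0, 97.5]
force: [-2.0, 4.9, 5.6]
gripper_width: 34.1
gripper_force: 14.0
```

```bash
python3 -c "
from h import *
st(97.3)"
```

```text
15.95 [ 415.2 -270.   148.7] [180.   -0.   97.5] along 5.1 lat 1.3 z 5.6 T [ 0.78  0.31 -0.02] w 34.1
```

Request:
send_rows([
  [0,0,0.0004],
  [0,0,0.0008],
  [0,0,0.0008],
  [0,0,0.0008],
], grip=[-1,-1,-1,-1], yaw=[0,0,0,0])

```text
time_s: 16.28
ee_pos: [415.1, -270.1, 148.7]
ee_rot: [-180.0, -0.1, 97.4]
force: [-0.7, 5.4, 2.0]
gripper_width: 34.1
gripper_force: 14.0
```

Request:
send_rows([
  [0,0,0],
  [0,0,0],
  [0,0,0],
  [0,0,0],
  [0,0,0],
  [0,0,0],
  [0,0,0],
  [0,0,0],
], grip=[-0.25,-0.2,-0.1,0,0.2,0.2,0.2,0.2], yaw=[0,0,0,0,0,0,0,0])

```text
time_s: 16.95
ee_pos: [415.3, -270.7, 148.6]
ee_rot: [180.0, 0.0, 97.5]
force: [-0.8, -0.6, 0.7]
gripper_width: 54.6
gripper_force: 0.0
```

Request:
send_rows([
  [0,0,0.005],
  [0,0,0.02],
  [0,0,0.04],
  [0,0,0.07],
  [0,0,0.1],
  [0,0,0.13],
  [0,0,0.16],
  [0,0,0.19],
], grip=[0.2,0.2,0.2,0.2,0.2,0.2,0.2,0.2], yaw=[0,0,0,0,0,0,0,0])

```text
time_s: 17.62
ee_pos: [415.0, -270.4, 340.7]
ee_rot: [180.0, 0.0, 97.5]
force: [0.9, -1.0, -0.0]
gripper_width: 54.5
gripper_force: 0.0
```

Request:
send_rows([
  [0,0.035,0],
  [0,0.07,0],
  [0,0.105,0],
  [0,0.14,0],
  [0,0.175,0],
  [0,0.21,0],
  [0,0.245,0],
  [0,0.28,0],
], grip=[0.2,0.2,0.2,0.2,0.2,0.2,0.2,0.2], yaw=[0,0,0,0,0,0,0,0])

```text
time_s: 18.28
ee_pos: [414.8, 11.0, 339.3]
ee_rot: [179.9, 0.0, 97.4]
force: [1.0, -0.2, 0.0]
gripper_width: 54.7
gripper_force: 0.0
```

Request:
send_rows([
  [0,0.035,0],
  [0,0.07,0],
  [0,0.105,0],
  [0,0.14,0],
  [0,0.175,0],
  [0,0.21,0],
  [0,0.245,0],
  [0,0.25,0],
], grip=[0.2,0.2,0.2,0.2,0.2,0.2,0.2,0.2], yaw=[0,0,0,0,0,0,0,0])

```text
time_s: 18.95
ee_pos: [414.9, 264.1, 338.5]
ee_rot: [180.0, -0.1, 97.7]
force: [-0.0, 0.9, -0.6]
gripper_width: 54.8
gripper_force: 0.0
```

```bash
python3 -c "
from h import *
d=snap('top','t3');crop('t3',365,155,475,225,7,'t3c');print(env.state()['ee_pos'],proj(d,[415.2,-270.5,184]))"
```

```text
[414.99241645 262.47296687 338.39953943] (np.float64(449.11025530427946), np.float64(198.10829309404326))
```

View pics/t3c.png

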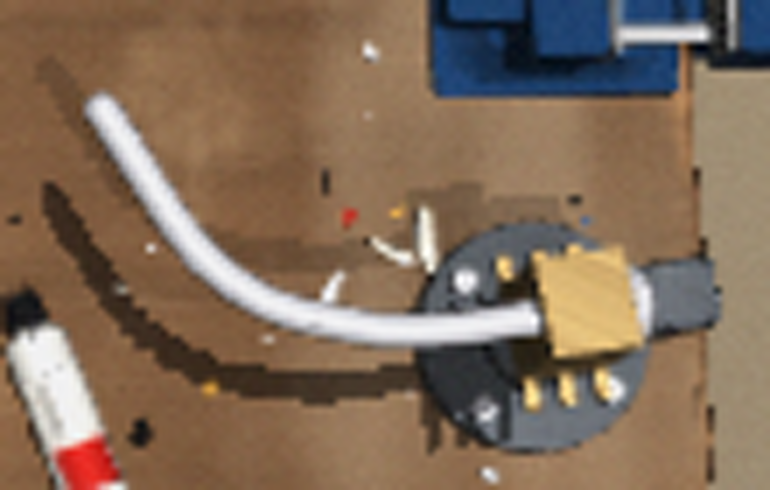

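The picture shows the hanger level on the inner leg. Its end face is at about crop column 638, hard up against the collar (crop 628–655). The tube is where it was.

```bash
python3 -c "
from h import *
print(env.job_done())"
```

```text
the job is handed in; nothing more can be done
None
```

The hanger is on the rail, slid round the bend without binding and released hanging against the collar at the post. The job was handed in at about 19 s; the last camera view showed the hanger in place, but I didn't check the tape roll and the tin in a picture afterwards.

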